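# Seat a refill bottle in the neck fork and take off its quick-turn cap of unknown hand

### The arm

A 6-joint arm with a two-finger parallel gripper is mounted at the origin on the work surface. World frame = base frame: x ahead of the robot, y to its left, z up, the work surface at z = 0. Lengths are in mm, angles in rad, forces in N, time in s.
With the tool pointing down it reaches from about 300 to 775 mm from the base axis. Payload 14.6 kg.
Tool frame: the origin (TCP) lies at the very end of the fingers, on their centre line; the grasp point (between the pads) lies 19 mm behind it; y points along the fingers, z is the direction in which the jaws open and shut, and the axes are right-handed (so a half turn about y gives the same grasp; the last joint's range is limited). The gripper opens to 94 mm and grips with 3 to 60 N. Pads are 16 mm wide; open, the fingers measure 119 mm over their backs; the gripper's body (75 mm by 177 mm) begins 78 mm behind the grasp point.
Start: joints at [1.206, 0.3, 1.521, -0, 1.321, -0.067], TCP at [161.377, 525.782, 205.446] pointing down, gripper open.
Joint ranges: [-3.03, 3.03], [-0.79, 2.21], [0.23, 2.52], [-1.04, 4.18], [0, 3.07], [-2.55, 2.55]. Speed limits (rad/s): [2.22, 2.22, 2.57, 3.14, 3.14, 3.14].

### API

Orientations are given as [roll, pitch, yaw] about the fixed x, y, z axes, in that order (R = Rz(yaw) Ry(pitch) Rx(roll)).
In Python, from cell import monitor, optics, manip gives the robot as it stands.
- The arm moves only by the shell command python3 -m creep 'ROWS' [FORCE]. ROWS is JSON, a list of rows, each an object of numbers: "tx", "ty", "tz": the shift along the tool's x, y, z scaled (see below); "turn": the turn about the tool's y scaled (see below); "fingers": the finger opening in mm, from 0 to 94. In form: [{"tx": .., "ty": .., "tz": .., "turn": .., "fingers": ..}, ...]. A call has 1 to 20 rows; each row is the pose to reach, as a shift and turn from the pose measured when the call began, along the tool's axes at that moment, turning the shorter way round; what a row does not reach only later rows make up. The controller multiplies each number of a shift by 200 mm and each number of a turn by pi rad. A row lasts 1/10 s, in which the tool goes at most 50 mm and 8.59 degrees, less where a joint would pass 70% of its speed; a pose out of reach is approached as far as the arm can. A call with a number of a shift or a turn outside -1 to 1 is refused whole. A call with a gripper value outside its range is refused whole. The fingers move at their own pace and stop on an object; FORCE is the grip in N (left out, the last holds). Time passes only in rows, so rows that repeat a pose let the fingers close. It gives the time, the measured TCP pose, the force and the opening at its end, in the units of the state.
- monitor.read_state(): the state, without advancing time (a new reading comes with each control period).
- optics.camera(name): name is "scene" or "side" or "wrist"; returns a dict with "frame" (384x512x3 uint8, red, green, blue), "range_z" (384x512 float32, mm along the optical axis (not along the pixel's ray), 0 where there is no reading), "fx", "fy", "cx", "cy" (pixels), "R" (3x3) and "t" (3): a world point X has camera coordinates R X + t; the wrist camera has in their place "mount" (4x4, takes a point from camera to tool coordinates, whose origin is the TCP and whose axes are the tool frame's). Camera axes: x right, y down, z forward; pixel columns grow to the right and rows downward; lengths in mm; the calibration is good to about 2 mm. A picture is of the moment at which its call begins: read the wrist's pose just before it.
- manip.sign_off(): hands the job in, once; it reports no verdict.
The state is a dict: "clock": time; "joints": joint angles; "qd": joint speeds; "effort": joint torques, N m; "eef_pos": TCP position; "eef_rot": TCP orientation; "wrist_force": force on the tool from outside, world axes, zero at the start; "moment": the same for the moment, N m; "finger_gap": finger opening in mm.
Only numpy, scipy, OpenCV 4.12 (cv2) and the standard library are available. Lean on these libraries where they do the work, as an engineer would, in place of code of your own. Each camera call takes 0.05 s, during which the arm holds its last target.

### The job

Slide the capped refill bottle along the lane of the bottle holder until it is fully home against the end stop, its neck in the fork, and then take off its blue quick-turn cap. Nobody has noted whether this one has a right-hand or a left-hand closure, so try it gently each way without wrenching it, lift the cap off, and finish while still holding it in the gripper, at least 5 cm clear above the bottle's neck. Keep the bottle home and upright, and leave the pump bottles and the parts tub where they are.

Things in the scene. Friction and masses are not known exactly. Their poses are not given: they have to be found in the camera images.
- holder: bottle holder fixed to the bench: grey base 250 x 170 x 6 mm, lane between two rails 87 mm apart (40 mm high, x = -165 to +50 mm), end stop, neck fork on four posts. Origin: on the bench under the axis of a fully home bottle. x: along the lane, the way the bottle is pushed (it starts 75 to 125 mm off on the -x side); y across, z up. Nothing of it stands over 150 mm
- seat (a point): point on the lane's floor, 6 mm above the bench, where the centre of the bottle's underside belongs when it is fully home; the bottle meets the end stop about 1 mm further on
- fork (a point): centre of the steel fork's slot, on its upper face, 145 mm above the bench on the axis of a home bottle. Plate 6 mm thick, from x = -60 to +60 mm of the holder, 136 mm wide, slot 42 mm wide and open to -x. It passes over the bottle's shoulder, under the cap, and lets the home bottle rise only about 3 mm
- bottle: white square refill bottle, sealed under its cap, 0.5 to 0.9 kg, loose in the lane: body 82 x 82 x 118 mm, shoulder up to 130 mm, neck 34 mm in diameter up to 172 mm. Origin: centre of its underside, which slides on the lane's floor 6 mm above the bench; z up. It has 2.5 mm of play to each rail and can turn only some 4 degrees in the lane. Lane and body are slick: a light push, low or by the cap, slides it
- neck_rim (a point): centre of the top of the bottle's neck, 172 mm above its underside. The neck carries three ledges; the cap's lugs sit under them, so that before it is turned free the cap rises only 2 mm against the bottle
- cap: blue ribbed round cap, 52 mm in diameter, 36 mm high, 45 g. Origin: centre of its lower edge, z up. Quick-turn closure: the opening way it turns almost freely and lifts straight off once turned 40 to 80 degrees against the bottle (60 is best; it stops near 80, still free); the other way it meets a hard stop within 10 degrees. Over 120 N between cap and bottle (some 2.2 N m, or a hard pull) is wrenching
- cap_top (a point): centre of the cap's top, 188 mm above the bench at the start. Seen from above a right-hand closure opens counter-clockwise, a left-hand one clockwise; the hand is drawn anew at every start and cannot be seen. A grip of 15 to 25 N is enough, and slips round the cap before anything is wrenched
- pump_bottle_1: bystander: slender white pump bottle with a green band, 50 mm in diameter, 151 mm high, standing; origin at the centre of its underside
- pump_bottle_2: bystander, same as the first: slender white pump bottle with a green band, 151 mm high; origin at the centre of its underside
- parts_tub: bystander: grey open tub 120 x 170 x 60 mm with white pump heads; origin at the centre of its underside
Mind the look-alikes: they are no part of the job. Leave any green or purple look-alike of the bottle alone. Of the things that look like the cap, the larger one is meant.

How it is judged (in metres and radians):
On the way, in this order (a step that is already met when the one before it is completed fails the run):
1. the bottle, still capped, is fully home in the fork (horizontal distance between bottle and seat below 0.008 m and angle between bottle's own z axis and vertical below 0.05 rad and z of cap in the frame of bottle below 0.152 m), for 0.2 s.
2. the cap is off the neck, in the gripper, with the bottle still home (horizontal distance between bottle and seat below 0.008 m and angle between bottle's own z axis and vertical below 0.05 rad and z of cap in the frame of neck_rim above 0.002 m and contact force between the fingers and cap above 0.5 N), for 0.1 s.
At the end, for the whole second after the job is handed in: The cap is held still by the fingers alone with its lower edge at least 47 mm above the neck's rim; the bottle stands within 8 mm of its home place and within 3 degrees of upright. On the way the still capped bottle was brought home first (horizontal distance between bottle and seat below 0.008 m and angle between bottle's own z axis and vertical below 0.05 rad and z of cap in the frame of neck_rim above 0.047 m and contact force between the fingers and cap above 0.5 N and linear speed of cap below 0.03 m/s and linear speed of bottle below 0.02 m/s and contact force between cap and bottle below 0.1 N and contact force between cap and holder below 0.1 N and contact force between cap and pump_bottle_1 below 0.1 N and contact force between cap and pump_bottle_2 below 0.1 N and contact force between cap and parts_tub below 0.1 N); the arm keeps its last pose, push and grip.
It fails at once if the closure is wrenched: more than 120 N between cap and bottle (contact force between cap and bottle above 120 N).
It fails at once if the bottle is tipped by more than 15 degrees (angle between bottle's own z axis and vertical above 0.26 rad).
It fails at once if a pump bottle or the parts tub is shifted by more than 20 mm or tipped (distance of any of pump_bottle_1, pump_bottle_2, parts_tub from where it was at the start of the episode above 0.02 m or angle between any of pump_bottle_1, pump_bottle_2, parts_tub's own z axis and vertical above 0.3 rad).
It also fails if it takes over 48 s, if anything falls off the work surface, if the arm or the gripper's body presses on something with over 40 N, if the wrist force passes 120 N, or if a joint passes its speed limit or range.

## Working session

There is one attempt and no reset: what is moved stays moved. The work goes in short steps, Python scripts to look and compute and a shell command to move; the robot and the scene stay as the last step left them, time stands still between calls to the robot, and variables do not carry over. Pictures are saved under pics/ and viewed, and the job is handed in when it is done.

```bash
ls; mkdir -p pics; python3 - <<'E'
from cell import monitor, optics
import cv2, numpy as np
s=monitor.read_state(); print(s)
for n in ["scene","side","wrist"]:
    c=optics.camera(n)
    cv2.imwrite(f"pics/{n}0.png",c["frame"][:,:,::-1])
    np.savez(f"pics/{n}0.npz",**c)
    print(n,{k:np.round(v,3).tolist() for k,v in c.items() if k not in("frame","range_z")})
E
```

```text
pics
{'clock': 0.0, 'joints': array([ 1.20638294e+00,  3.00427166e-01,  1.52159663e+00, -1.00945829e-05,
        1.32071246e+00, -6.66289468e-02]), 'qd': array([ 5.87386051e-04, -2.82819294e-05, -2.90658309e-03,  2.40522096e-03,
       -1.44100033e-04,  1.38615528e-04]), 'effort': array([-1.65316538e-03, -5.31809556e+01, -3.52733159e+01,  7.07525178e-02,
        2.44310807e-02, -6.58159274e-05]), 'eef_pos': array([161.29479481, 525.53237016, 204.90385753]), 'eef_rot': array([-1.57193804e+00,  6.63845885e-05, -2.97781975e-01]), 'wrist_force': array([-1.53360854,  0.35841782,  0.03586766]), 'moment': array([-0.01091136, -0.0353375 ,  0.01138104]), 'finger_gap': 93.64287700577333}
scene {'fx': 473.095, 'fy': 473.095, 'cx': 255.267, 'cy': 191.195, 'R': [[0.821, 0.571, -0.014], [0.377, -0.56, -0.737], [-0.429, 0.6, -0.675]], 't': [-533.269, -91.501, 1437.187]}
side {'fx': 406.247, 'fy': 406.247, 'cx': 254.199, 'cy': 189.001, 'R': [[0.927, -0.374, 0.017], [-0.263, -0.684, -0.68], [0.266, 0.626, -0.733]], 't': [-501.687, 310.157, 703.561]}
wrist {'fx': 334.682, 'fy': 334.682, 'cx': 255.811, 'cy': 191.419, 'mount': [[0.0, 0.971, 0.24, -69.4], [-0.0, -0.24, 0.971, -179.775], [1.0, -0.0, 0.0, 0.836], [0.0, 0.0, 0.0, 1.0]]}
```

View pics/scene0.png

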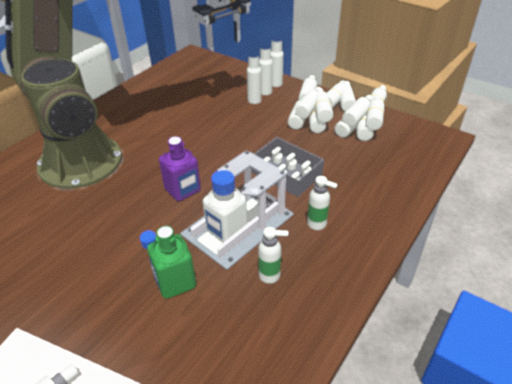

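View pics/side0.png

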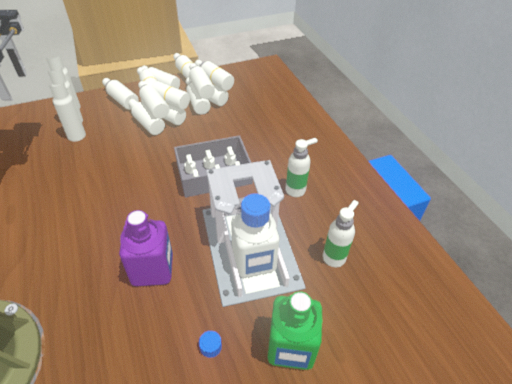

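View pics/wrist0.png

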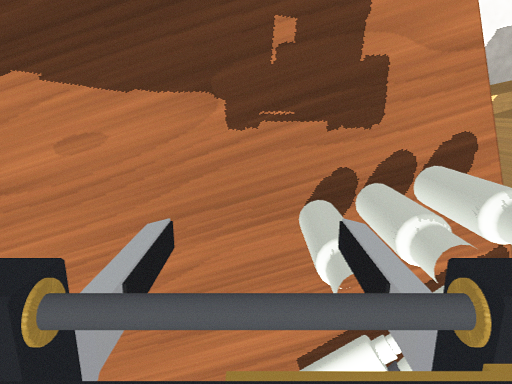

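The scene and side views show the capped bottle (blue cap at scene (223,182) and side (256,211)) in front of the fork, with a loose small blue cap on the bench at side (210,344). Next I'll measure these.

```bash
cat > h.py <<'E'
import numpy as np, cv2
def cloud(c,R=None,t=None):
    z=c["range_z"].astype(float); v,u=np.mgrid[:z.shape[0],:z.shape[1]]
    P=np.stack([(u-c["cx"])/c["fx"]*z,(v-c["cy"])/c["fy"]*z,z],-1)
    R=c["R"] if R is None else R; t=c["t"] if t is None else t
    W=(P-t)@R
    W[z<=0]=np.nan
    return W
def blue(c):
    f=c["frame"].astype(int); return (f[...,2]>110)&(f[...,2]>f[...,0]*2)&(f[...,2]>1.4*f[...,1])
E
python3 - <<'E'
from h import *
for n in["scene","side"]:
    c=dict(np.load(f"pics/{n}0.npz")); W=cloud(c)
    m=blue(c)&(W[...,2]>170)&(W[...,2]<210)
    p=W[m]; zt=np.percentile(p[:,2],95); top=p[p[:,2]>zt-4]
    r=cv2.minEnclosingCircle(top[:,:2].astype(np.float32))
    print(n,"cap",len(p),"ztop",zt,r, np.median(top,0))
    f=c["frame"].astype(int); grey=(f.max(2)-f.min(2)<40)
    m=grey&(abs(W[...,2]-145)<4)&(np.hypot(W[...,0]-p[:,0].mean(),W[...,1]-p[:,1].mean())<260)
    m=cv2.morphologyEx(m.astype(np.uint8),cv2.MORPH_OPEN,np.ones((3,3)))>0
    q=W[m].astype(np.float32); print(len(q),cv2.minAreaRect(q[:,:2]),np.median(q[:,2]))
    b=cv2.minAreaRect(q[:,:2]); print(cv2.boxPoints(b).round(1).tolist())
    m2=(abs(W[...,2]-6)<3)&grey&(np.hypot(W[...,0]-p[:,0].mean(),W[...,1]-p[:,1].mean())<260)
    q=W[m2].astype(np.float32);print("base",len(q),cv2.minAreaRect(q[:,:2]))
    o=np.zeros((384,512,3),np.uint8)+c["frame"][:,:,::-1]; o[m]=(0,0,255); o[m2]=(0,255,255)
    x0,y0=(150,130) if n=="scene" else (150,110)
    cv2.imwrite(f"pics/{n}_ov.png",cv2.resize(o[y0:y0+200,x0:x0+200],None,fx=3,fy=3,interpolation=0))
E
```

```text
scene cap 357 ztop 189.23976588946283 ((549.0357055664062, 16.199251174926758), 26.115829467773438) [550.8802265   15.94553603 187.58536483]Traceback (most recent call last):
  File "<stdin>", line 11, in <module>
cv2.error: OpenCV(4.12.0) /io/opencv/modules/imgproc/src/convhull.cpp:143: error: (-215:Assertion failed) total >= 0 && (depth == CV_32F || depth == CV_32S) in function 'convexHull'
```

```bash
python3 -c "
import cv2,numpy as np
cv2.imwrite('pics/ov.png',np.hstack([cv2.resize(cv2.imread(f'pics/{n}_ov.png'),(400,400)) for n in('scene','side')]))"
```

```text
[ WARN:0@0.020] global loadsave.cpp:275 findDecoder imread_('pics/scene_ov.png'): can't open/read file: check file path/integrity
Traceback (most recent call last):
cv2.error: OpenCV(4.12.0) /io/opencv/modules/imgproc/src/resize.cpp:4208: error: (-215:Assertion failed) !ssize.empty() in function 'resize'
```

```bash
cat > m.py <<'E'
from h import *
out=[]
for n in["scene","side"]:
    c=dict(np.load(f"pics/{n}0.npz")); W=cloud(c)
    m=blue(c)&(W[...,2]>170)&(W[...,2]<210)
    p=W[m]; zt=np.percentile(p[:,2],95); top=p[p[:,2]>zt-4]
    print(n,"cap",len(p),"ztop",zt,cv2.minEnclosingCircle(top[:,:2].astype(np.float32)), np.median(top,0))
    d=np.hypot(W[...,0]-550,W[...,1]-16)
    m=(abs(W[...,2]-143)<6)&(d<230)
    m=cv2.morphologyEx(m.astype(np.uint8),cv2.MORPH_OPEN,np.ones((2,2)))>0
    k,l,st,ce=cv2.connectedComponentsWithStats(m.astype(np.uint8))
    for i in range(1,k):
        q=W[l==i].astype(np.float32)
        if len(q)>20: b=cv2.minAreaRect(q[:,:2]); print(len(q),ce[i],b,np.median(q[:,2]),cv2.boxPoints(b).round(1).tolist())
    f=c["frame"].astype(int)
    m2=(abs(W[...,2]-6)<3)&(d<230)&(f[...,2]>f[...,0])
    q=W[m2].astype(np.float32);print("base",len(q),cv2.minAreaRect(q[:,:2]) if len(q) else 0)
    o=c["frame"][:,:,::-1].copy(); o[m]=(0,0,255); o[m2]=(0,255,255)
    x0,y0=(150,110) if n=="scene" else (150,130)
    out.append(cv2.resize(o[y0:y0+180,x0:x0+180],(400,400),interpolation=0))
cv2.imwrite("pics/ov.png",np.hstack(out))
E
python3 m.py
```

```text
scene cap 357 ztop 189.23976588946283 ((549.0357055664062, 16.199251174926758), 26.115829467773438) [550.8802265   15.94553603 187.58536483]Traceback (most recent call last):
  File "m.py", line 14, in <module>
    if len(q)>20: b=cv2.minAreaRect(q[:,:2]); print(len(q),ce[i],b,np.median(q[:,2]),cv2.boxPoints(b).round(1).tolist())
                    ~~~~~~~~~~~~~~~^^^^^^^^^
cv2.error: OpenCV(4.12.0) /io/opencv/modules/imgproc/src/convhull.cpp:143: error: (-215:Assertion failed) total >= 0 && (depth == CV_32F || depth == CV_32S) in function 'convexHull'
```

Non-contiguous slices are the problem.

```bash
sed -i 's/minAreaRect(q\[:,:2\])/minAreaRect(q[:,:2].copy())/g' m.py; python3 m.py
```

```text
scene cap 357 ztop 189.23976588946283 ((549.0357055664062, 16.199251174926758), 26.115829467773438) [550.8802265   15.94553603 187.58536483]
31 [177.25806452 153.77419355] ((356.04217529296875, 68.720947265625), (26.35603141784668, 10.211211204528809), 46.07585144042969) 139.02892 [[343.20001220703125, 62.79999923706055], [350.6000061035156, 55.70000076293945], [368.8999938964844, 74.69999694824219], [361.5, 81.80000305175781]]
1318 [256.16919575 173.83308042] ((552.3573608398438, 154.42843627929688), (147.09088134765625, 250.7920379638672), 26.32392120361328) nan [[430.79998779296875, 234.1999969482422], [542.0, 9.399999618530273], [673.9000244140625, 74.5999984741211], [562.7000122070312, 299.3999938964844]]
26 [270.53846154 237.42307692] ((718.8380737304688, -36.854393005371094), (24.402587890625, 13.659809112548828), 56.3873405456543) 141.27722 [[706.4000244140625, -43.20000076293945], [717.7999877929688, -50.79999923706055], [731.2999877929688, -30.5], [719.9000244140625, -22.899999618530273]]
53 [168.58490566 246.98113208] ((554.590087890625, -180.5246124267578), (30.4029388427
[... 1565 characters left out ...]
8474121094]]
73 [142.12328767 234.04109589] ((347.1905212402344, 66.23774719238281), (33.926124572753906, 15.269540786743164), 13.35952091217041) 139.58514 [[328.8999938964844, 69.69999694824219], [332.5, 54.900001525878906], [365.5, 62.70000076293945], [361.8999938964844, 77.5999984741211]]
39 [295.07692308 319.71794872] ((530.9761962890625, -187.38265991210938), (9.070185661315918, 20.57497215270996), 46.94245147705078) 140.14552 [[520.4000244140625, -183.6999969482422], [535.4000244140625, -197.6999969482422], [541.5999755859375, -191.10000610351562], [526.5999755859375, -177.0]]
base 2333 ((497.5079040527344, 62.00518798828125), (345.8929748535156, 336.4547119140625), 17.080286026000977)
```

View pics/ov.png

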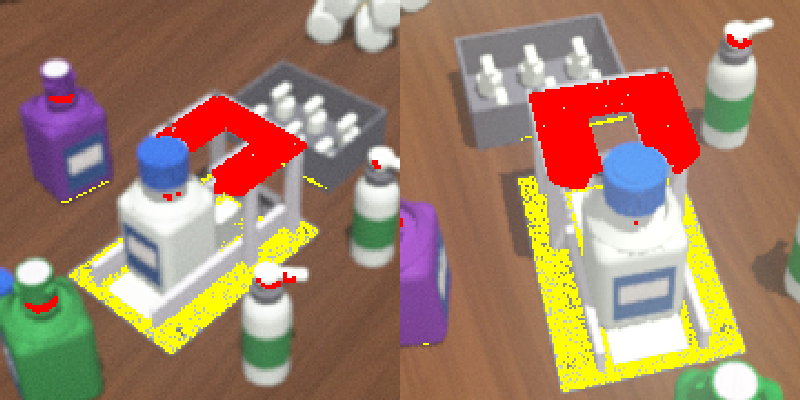

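```bash
cat > m2.py <<'E'
from h import *
for n in["scene","side"]:
    c=dict(np.load(f"pics/{n}0.npz")); W=cloud(c)
    d=np.hypot(W[...,0]-600,W[...,1]-110)
    m=(abs(W[...,2]-145)<8)&(d<150)&~blue(c)
    m=cv2.morphologyEx(m.astype(np.uint8),cv2.MORPH_CLOSE,np.ones((3,3)))
    m=cv2.morphologyEx(m,cv2.MORPH_OPEN,np.ones((3,3)))
    k,l,st,ce=cv2.connectedComponentsWithStats(m); i=1+st[1:,4].argmax()
    # project pixels onto z=145 plane rather than noisy depth
    v,u=np.nonzero(l==i)
    ray=np.stack([(u-c["cx"])/c["fx"],(v-c["cy"])/c["fy"],np.ones(len(u))],-1)@c["R"]
    C=-c["R"].T@c["t"]; s=(145-C[2])/ray[:,2]; q=(C+ray*s[:,None])[:,:2].astype(np.float32)
    b=cv2.minAreaRect(q.copy()); print(n,len(q),b,cv2.boxPoints(b).round(1).tolist(), "mean",q.mean(0),"med depth z",np.nanmedian(W[l==i][:,2]))
E
python3 m2.py
```

```text
scene 1323 ((563.9448852539062, 102.17176055908203), (126.1192855834961, 139.611083984375), 81.9615707397461) [[486.0, 49.5], [624.2000122070312, 30.0], [641.9000244140625, 154.89999389648438], [503.6000061035156, 174.39999389648438]] mean [573.0952  113.05291] med depth z 143.93208160076395
side 2274 ((559.458251953125, 101.4014892578125), (125.03804016113281, 136.1420440673828), 81.91653442382812) [[483.29998779296875, 49.099998474121094], [618.0999755859375, 29.899999618530273], [635.5999755859375, 153.6999969482422], [500.8999938964844, 172.89999389648438]] mean [558.65686 109.01948] med depth z 143.39427839529958
```

```bash
python3 -m creep '[{"tx":0.3,"ty":-0.05,"tz":-0.22,"turn":0,"fingers":94},{"tx":0.6,"ty":-0.05,"tz":-0.43,"turn":0,"fingers":94},{"tx":0.8,"ty":-0.05,"tz":-0.57,"turn":0,"fingers":94},{"tx":1,"ty":-0.05,"tz":-0.72,"turn":0,"fingers":94},{"tx":1,"ty":-0.05,"tz":-0.72,"turn":0,"fingers":94},{"tx":1,"ty":-0.05,"tz":-0.72,"turn":0,"fingers":94},{"tx":1,"ty":-0.05,"tz":-0.72,"turn":0,"fingers":94},{"tx":1,"ty":-0.05,"tz":-0.72,"turn":0,"fingers":94}]' 20
```

```text
clock: 0.95
eef_pos: [309.8, 329.9, 215.1]
eef_rot: [-1.572, 0.0, -0.297]
wrist_force: [0.5, 0.4, 0.3]
finger_gap: 93.9
```

```bash
python3 -m creep '[{"tx":0.25,"ty":0,"tz":-0.18,"turn":0.02,"fingers":94},{"tx":0.5,"ty":0,"tz":-0.36,"turn":0.06,"fingers":94},{"tx":0.8,"ty":0,"tz":-0.57,"turn":0.11,"fingers":94},{"tx":1,"ty":0,"tz":-0.72,"turn":0.11,"fingers":94},{"tx":1,"ty":0,"tz":-0.72,"turn":0.11,"fingers":94},{"tx":1,"ty":0,"tz":-0.72,"turn":0.11,"fingers":94},{"tx":1,"ty":0,"tz":-0.72,"turn":0.11,"fingers":94},{"tx":1,"ty":0,"tz":-0.72,"turn":0.11,"fingers":94}]'
cat >> h.py <<'E'
from scipy.spatial.transform import Rotation as Ro
def to_tool(s,target):
    "shift (in row units) from the present TCP to world target"
    R=Ro.from_euler('xyz',s["eef_rot"]).as_matrix()
    return (R.T@(np.array(target)-s["eef_pos"]))/200
def show(s): print("t",round(s["clock"],2),"pos",s["eef_pos"].round(1),"rot",s["eef_rot"].round(3),"j6",s["joints"][5].round(2),"F",s["wrist_force"].round(1),"M",s["moment"].round(2),"gap",round(s["finger_gap"],1))
E
python3 - <<'E'
from h import *; from cell import monitor
s=monitor.read_state(); show(s); print(to_tool(s,[548,17,215]))
E
```

```text
clock: 1.75
eef_pos: [458.3, 135.1, 215.0]
eef_rot: [-1.572, 0.0, -0.641]
wrist_force: [-0.2, -0.2, -0.6]
finger_gap: 94.0
t 1.75 pos [458.3 135.1 215. ] rot [-1.572  0.    -0.641] j6 -0.72 F [-0.2 -0.2 -0.6] M [-0.02 -0.    0.03] gap 94.0
[ 7.12440787e-01 -5.31758004e-05 -2.05161041e-01]
```

```bash
python3 -m creep '[{"tx":0.2,"ty":-0.02,"tz":-0.06,"turn":0,"fingers":94},{"tx":0.4,"ty":-0.04,"tz":-0.12,"turn":0,"fingers":94},{"tx":0.6,"ty":-0.05,"tz":-0.17,"turn":0,"fingers":94},{"tx":0.71,"ty":-0.05,"tz":-0.205,"turn":0,"fingers":94},{"tx":0.71,"ty":-0.05,"tz":-0.205,"turn":0,"fingers":94},{"tx":0.71,"ty":-0.05,"tz":-0.205,"turn":0,"fingers":94}]'
cat > w.py <<'E'
from h import *; from cell import monitor,optics; import sys
s=monitor.read_state(); c=optics.camera("wrist"); show(s)
T=Ro.from_euler('xyz',s["eef_rot"]).as_matrix(); M=np.array(c["mount"])
z=c["range_z"].astype(float); v,u=np.mgrid[:384,:512]
P=np.stack([(u-c["cx"])/c["fx"]*z,(v-c["cy"])/c["fy"]*z,z],-1)
W=(P@M[:3,:3].T+M[:3,3])@T.T+s["eef_pos"]; W[z<=0]=np.nan
m=blue(c)&(W[...,2]>150)
p=W[m]; zt=np.percentile(p[:,2],95); top=p[p[:,2]>zt-4]
print("cap n",len(p),zt,cv2.minEnclosingCircle(top[:,:2].astype(np.float32).copy()))
cv2.imwrite(f"pics/{sys.argv[1]}.png",c["frame"][:,:,::-1])
E
python3 w.py w1
```

```text
clock: 2.35
eef_pos: [547.2, 18.8, 224.8]
eef_rot: [-1.572, 0.001, -0.639]
wrist_force: [0.4, -0.4, 0.7]
finger_gap: 94.0
t 2.35 pos [547.2  18.8 224.8] rot [-1.572e+00  1.000e-03 -6.390e-01] j6 -0.96 F [ 0.4 -0.4  0.7] M [-0.07  0.02  0.01] gap 94.0
cap n 4732 190.16392626622002 ((546.9301147460938, 19.275522232055664), 26.056846618652344)
```

View pics/w1.png

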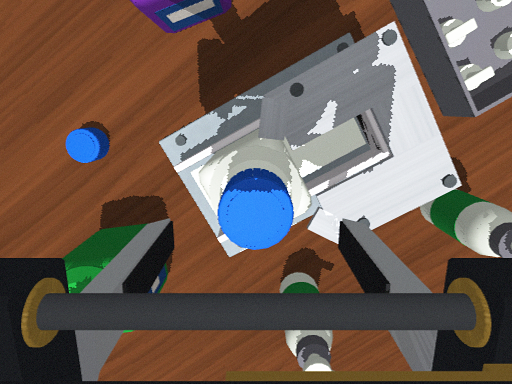

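The wrist view puts the cap at about (256,210), centred between the jaws and measured at (547,19). The green look-alike at (100,270) is well clear, so I'll descend and grip.

```bash
python3 -m creep '[{"tx":0,"ty":0.12,"tz":0,"turn":0,"fingers":94},{"tx":0,"ty":0.24,"tz":0,"turn":0,"fingers":94},{"tx":0,"ty":0.32,"tz":0,"turn":0,"fingers":94},{"tx":0,"ty":0.35,"tz":0,"turn":0,"fingers":94},{"tx":0,"ty":0.35,"tz":0,"turn":0,"fingers":94},{"tx":0,"ty":0.35,"tz":0,"turn":0,"fingers":40},{"tx":0,"ty":0.35,"tz":0,"turn":0,"fingers":40},{"tx":0,"ty":0.35,"tz":0,"turn":0,"fingers":40},{"tx":0,"ty":0.35,"tz":0,"turn":0,"fingers":40},{"tx":0,"ty":0.35,"tz":0,"turn":0,"fingers":40},{"tx":0,"ty":0.35,"tz":0,"turn":0,"fingers":40},{"tx":0,"ty":0.35,"tz":0,"turn":0,"fingers":40},{"tx":0,"ty":0.35,"tz":0,"turn":0,"fingers":40}]' 20
python3 - <<'E'
from h import *; from cell import monitor
s=monitor.read_state(); show(s); d=np.array([np.cos(np.radians(81.9)),np.sin(np.radians(81.9)),0])
for k in (40,80): print(k,to_tool(s,s["eef_pos"]+k*d))
print(to_tool(s,[561.7,101.8,s["eef_pos"][2]]))
E
```

```text
clock: 3.7
eef_pos: [547.0, 19.0, 155.1]
eef_rot: [-1.572, 0.001, -0.639]
wrist_force: [-1.3, 0.4, 1.6]
finger_gap: 52.1
t 3.7 pos [547.   19.  155.1] rot [-1.572e+00  1.000e-03 -6.390e-01] j6 -0.96 F [-1.3  0.4  1.6] M [-0.05  0.1   0.01] gap 52.1
40 [-9.54470798e-02 -1.37090188e-04  1.75755046e-01]
80 [-1.90894160e-01 -2.74180375e-04  3.51510092e-01]
[-1.87947520e-01 -3.02573053e-04  3.76316839e-01]
```

Gripped at 52.1 mm, which matches the cap's diameter. Now I'll slide it along the lane slowly.

```bash
python3 -m creep '[{"tx":-0.012,"ty":0,"tz":0.022,"turn":0,"fingers":40},{"tx":-0.024,"ty":0,"tz":0.045,"turn":0,"fingers":40},{"tx":-0.036,"ty":0,"tz":0.067,"turn":0,"fingers":40},{"tx":-0.048,"ty":0,"tz":0.09,"turn":0,"fingers":40},{"tx":-0.06,"ty":0,"tz":0.112,"turn":0,"fingers":40},{"tx":-0.072,"ty":0,"tz":0.134,"turn":0,"fingers":40},{"tx":-0.084,"ty":0,"tz":0.157,"turn":0,"fingers":40},{"tx":-0.096,"ty":0,"tz":0.179,"turn":0,"fingers":40},{"tx":-0.096,"ty":0,"tz":0.179,"turn":0,"fingers":40},{"tx":-0.096,"ty":0,"tz":0.179,"turn":0,"fingers":40}]'
python3 w.py w2
```

```text
clock: 4.7
eef_pos: [553.0, 59.4, 155.1]
eef_rot: [-1.572, 0.001, -0.639]
wrist_force: [0.4, 1.0, 1.6]
finger_gap: 52.3
t 4.7 pos [553.   59.4 155.1] rot [-1.572e+00  1.000e-03 -6.390e-01] j6 -0.89 F [0.4 1.  1.6] M [ 0.11 -0.    0.03] gap 52.3
cap n 9019 190.0849601729611 ((552.834716796875, 60.427913665771484), 25.95001792907715)
```

View pics/w2.png

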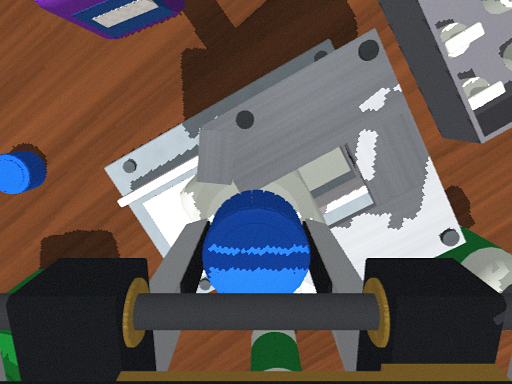

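The bottle is sliding freely with almost no force. The cap at (256,240) is still seated and the neck is heading into the slot.

```bash
python3 -m creep '[{"tx":-0.012,"ty":0,"tz":0.022,"turn":0,"fingers":40},{"tx":-0.024,"ty":0,"tz":0.045,"turn":0,"fingers":40},{"tx":-0.036,"ty":0,"tz":0.067,"turn":0,"fingers":40},{"tx":-0.048,"ty":0,"tz":0.09,"turn":0,"fingers":40},{"tx":-0.06,"ty":0,"tz":0.112,"turn":0,"fingers":40},{"tx":-0.072,"ty":0,"tz":0.134,"turn":0,"fingers":40},{"tx":-0.084,"ty":0,"tz":0.157,"turn":0,"fingers":40},{"tx":-0.084,"ty":0,"tz":0.157,"turn":0,"fingers":40}]'
python3 -m creep '[{"tx":-0.002,"ty":0,"tz":0.0045,"turn":0,"fingers":40},{"tx":-0.005,"ty":0,"tz":0.009,"turn":0,"fingers":40},{"tx":-0.007,"ty":0,"tz":0.013,"turn":0,"fingers":40},{"tx":-0.01,"ty":0,"tz":0.018,"turn":0,"fingers":40},{"tx":-0.01,"ty":0,"tz":0.018,"turn":0,"fingers":40}]'
```

```text
clock: 5.55
eef_pos: [558.3, 95.2, 155.1]
eef_rot: [-1.571, 0.001, -0.638]
wrist_force: [0.5, -0.3, 1.3]
finger_gap: 51.9
clock: 6.05
eef_pos: [558.8, 99.4, 155.1]
eef_rot: [-1.571, 0.001, -0.638]
wrist_force: [0.0, 0.6, 2.9]
finger_gap: 52.0
```

```bash
python3 -m creep '[{"tx":-0.003,"ty":0,"tz":0.0045,"turn":0,"fingers":40},{"tx":-0.005,"ty":0,"tz":0.009,"turn":0,"fingers":40},{"tx":-0.005,"ty":0,"tz":0.009,"turn":0,"fingers":40}]';python3 w.py w3
```

```text
clock: 6.35
eef_pos: [559.1, 101.6, 155.1]
eef_rot: [-1.571, 0.001, -0.638]
wrist_force: [-0.2, 0.1, 1.4]
finger_gap: 52.3
t 6.35 pos [559.1 101.6 155.1] rot [-1.571e+00  1.000e-03 -6.380e-01] j6 -0.82 F [-0.2  0.1  1.4] M [ 0.01  0.07 -0.04] gap 52.3
cap n 9077 190.14882583380015 ((557.1881103515625, 103.79340362548828), 27.05274200439453)
```

View pics/w3.png

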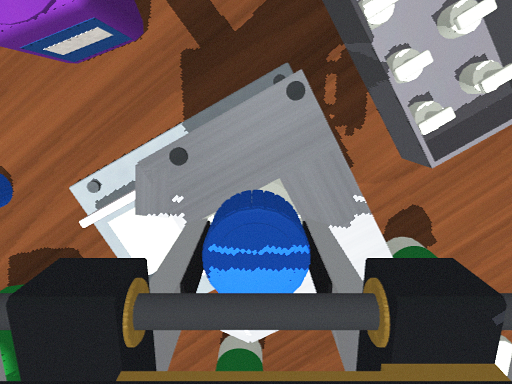

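Still no contact force, so I'll keep creeping until the end stop pushes back.

```bash
python3 -m creep '[{"tx":-0.003,"ty":0,"tz":0.0045,"turn":0,"fingers":40},{"tx":-0.005,"ty":0,"tz":0.009,"turn":0,"fingers":40},{"tx":-0.005,"ty":0,"tz":0.009,"turn":0,"fingers":40}]'
python3 -m creep '[{"tx":-0.003,"ty":0,"tz":0.0045,"turn":0,"fingers":40},{"tx":-0.005,"ty":0,"tz":0.009,"turn":0,"fingers":40},{"tx":-0.005,"ty":0,"tz":0.009,"turn":0,"fingers":40}]'
```

```text
clock: 6.7
eef_pos: [559.4, 103.8, 155.1]
eef_rot: [-1.571, 0.001, -0.638]
wrist_force: [0.4, -0.9, 1.8]
finger_gap: 52.1
clock: 7.0
eef_pos: [559.7, 106.0, 155.1]
eef_rot: [-1.571, 0.001, -0.638]
wrist_force: [0.6, -0.1, 2.0]
finger_gap: 52.2
```

```bash
python3 - <<'E'
from cell import monitor, optics
from h import *
o=[]
for n,x0,y0 in (("scene",170,110),("side",180,130)):
    c=optics.camera(n); W=cloud(c); np.savez(f"pics/{n}1.npz",**c)
    m=blue(c)&(W[...,2]>170)&(W[...,2]<215)
    p=W[m]; zt=np.percentile(p[:,2],95); print(n,zt,np.median(p,0))
    o.append(cv2.resize(c["frame"][y0:y0+130,x0:x0+130,::-1],(400,400),interpolation=cv2.INTER_CUBIC))
cv2.imwrite("pics/s1.png",np.hstack(o))
E
```

```text
scene 189.71748135837348 [568.55271858  99.54726067 186.65859967]
side 187.94298609699328 [570.60214162  83.08117684 185.10755578]
```

View pics/s1.png

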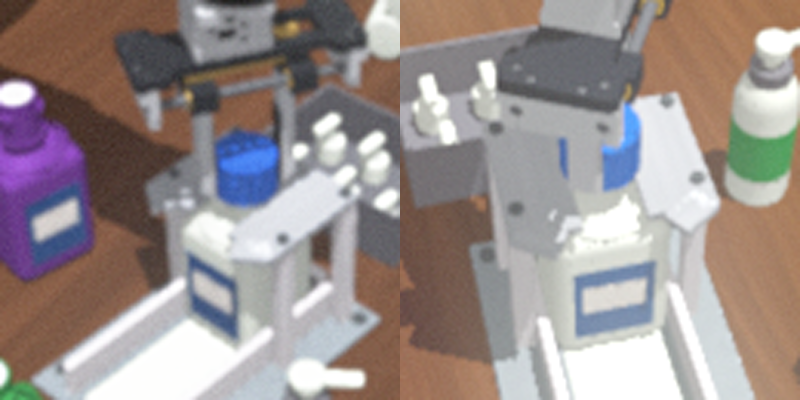

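The bottle stands upright inside the fork. I'll keep creeping.

```bash
python3 -m creep '[{"tx":-0.003,"ty":0,"tz":0.0045,"turn":0,"fingers":40},{"tx":-0.005,"ty":0,"tz":0.009,"turn":0,"fingers":40},{"tx":-0.005,"ty":0,"tz":0.009,"turn":0,"fingers":40}]'
python3 - <<'E'
from h import *; from cell import monitor
s=monitor.read_state(); show(s)
E
python3 -m creep '[{"tx":-0.003,"ty":0,"tz":0.0045,"turn":0,"fingers":40},{"tx":-0.005,"ty":0,"tz":0.009,"turn":0,"fingers":40},{"tx":-0.005,"ty":0,"tz":0.009,"turn":0,"fingers":40}]'
python3 - <<'E'
from h import *; from cell import monitor
s=monitor.read_state(); show(s)
E
```

```text
clock: 7.4
eef_pos: [560.0, 108.2, 155.1]
eef_rot: [-1.571, 0.001, -0.638]
wrist_force: [0.1, 0.4, 2.2]
finger_gap: 52.1
t 7.4 pos [560.  108.2 155.1] rot [-1.571e+00  1.000e-03 -6.380e-01] j6 -0.81 F [0.1 0.4 2.2] M [-0.01  0.07  0.04] gap 52.1
clock: 7.7
eef_pos: [560.3, 109.9, 155.3]
eef_rot: [-1.571, 0.0, -0.638]
wrist_force: [-2.2, -4.3, 5.4]
finger_gap: 52.2
t 7.7 pos [560.3 109.9 155.3] rot [-1.571  0.    -0.638] j6 -0.8 F [-2.2 -4.3  5.4] M [-0.89  0.38 -0.03] gap 52.2
```

```bash
cat > tilt.py <<'E'
from h import *; from cell import monitor,optics; import sys
# front (-x) face of the bottle: position along lane as function of height
d=np.array([np.cos(np.radians(81.9)),np.sin(np.radians(81.9))]); e=np.array([-d[1],d[0]])
def ana(c,near,tag):
    W=cloud(c); s=(W[...,:2]-near)@d; l=(W[...,:2]-near)@e
    m=(abs(l)<36)&(W[...,2]>25)&(W[...,2]<112)&(s>-60)&(s<-28)
    z=W[...,2][m]; ss=s[m]
    for k in range(4):
        A=np.polyfit(z,ss,1); r=ss-np.polyval(A,z); g=abs(r)<max(2.5*1.48*np.median(abs(r)),1); z,ss=z[g],ss[g]
    print(tag,"n",len(z),"tilt deg",round(np.degrees(np.arctan(A[0])),2),"face s at z=15,65,115:",np.polyval(A,[15,65,115]).round(1),"rms",ss.std().round(2))
if __name__=="__main__":
    for n in("scene","side"): ana(dict(np.load(f"pics/{n}0.npz")),[548,17.5],n+"0 start")
    for n in("scene","side"): ana(dict(np.load(f"pics/{n}1.npz")),[559.7,106],n+"1 y106")
    show(monitor.read_state())
    for n in("scene","side"): 
        c=optics.camera(n); np.savez(f"pics/{n}_{sys.argv[1]}.npz",**c); ana(c,monitor.read_state()["eef_pos"][:2],n+" now")
E
python3 tilt.py a
```

```text
scene0 start n 453 tilt deg 0.2 face s at z=15,65,115: [-39.8 -39.7 -39.5] rms 1.12
side0 start n 852 tilt deg 0.35 face s at z=15,65,115: [-41.  -40.7 -40.3] rms 0.82
scene1 y106 n 470 tilt deg 0.07 face s at z=15,65,115: [-42.3 -42.2 -42.1] rms 1.26
side1 y106 n 843 tilt deg 0.44 face s at z=15,65,115: [-43.6 -43.2 -42.8] rms 1.05
t 7.7 pos [560.3 109.9 155.3] rot [-1.571  0.    -0.638] j6 -0.8 F [-2.2 -4.3  5.4] M [-0.89  0.38 -0.03] gap 52.2
scene now n 463 tilt deg 0.55 face s at z=15,65,115: [-43.6 -43.1 -42.6] rms 1.24
side now n 858 tilt deg 0.63 face s at z=15,65,115: [-44.6 -44.1 -43.5] rms 1.06
```

The face fit shows the bottle upright and sliding until about y≈108.5. After that its base stayed put while the cap leaned about 0.4°, with a 5 N push-back, so it is against the end stop. I'll ease back 1 mm and try a gentle counter-clockwise turn.

```bash
python3 -m creep '[{"tx":0.003,"ty":0,"tz":-0.0045,"turn":0,"fingers":40},{"tx":0.003,"ty":0,"tz":-0.0045,"turn":0,"fingers":40},{"tx":0.003,"ty":0,"tz":-0.0045,"turn":0,"fingers":40},{"tx":0.003,"ty":0,"tz":-0.0045,"turn":0,"fingers":40}]'
python3 tilt.py b
python3 -m creep '[{"tx":0,"ty":0,"tz":0,"turn":-0.015,"fingers":40},{"tx":0,"ty":0,"tz":0,"turn":-0.03,"fingers":40},{"tx":0,"ty":0,"tz":0,"turn":-0.04,"fingers":40},{"tx":0,"ty":0,"tz":0,"turn":-0.04,"fingers":40}]'
python3 - <<'E'
from h import *; from cell import monitor
s=monitor.read_state(); show(s)
E
```

```text
clock: 8.2
eef_pos: [560.2, 108.8, 155.2]
eef_rot: [-1.571, 0.001, -0.638]
wrist_force: [0.6, -1.0, -1.0]
finger_gap: 52.3
scene0 start n 453 tilt deg 0.2 face s at z=15,65,115: [-39.8 -39.7 -39.5] rms 1.12
side0 start n 852 tilt deg 0.35 face s at z=15,65,115: [-41.  -40.7 -40.3] rms 0.82
scene1 y106 n 470 tilt deg 0.07 face s at z=15,65,115: [-42.3 -42.2 -42.1] rms 1.26
side1 y106 n 843 tilt deg 0.44 face s at z=15,65,115: [-43.6 -43.2 -42.8] rms 1.05
t 8.2 pos [560.2 108.8 155.2] rot [-1.571e+00  1.000e-03 -6.380e-01] j6 -0.81 F [ 0.6 -1.  -1. ] M [-0.19  0.01  0.01] gap 52.3
scene now n 465 tilt deg 0.33 face s at z=15,65,115: [-42.5 -42.2 -41.9] rms 1.23
side now n 836 tilt deg 0.38 face s at z=15,65,115: [-43.6 -43.3 -42.9] rms 0.97
clock: 8.7
eef_pos: [560.4, 108.4, 155.6]
eef_rot: [-1.571, -0.0, -0.512]
wrist_force: [-0.7, -4.6, 3.5]
finger_gap: 52.4
t 8.7 pos [560.4 108.4 155.6] rot [-1.571 -0.    -0.512] j6 -0.93 F [-0.7 -4.6  3.5] M [-1.1  -0.01 -0.25] gap 52.4
```

```bash
python3 -m creep '[{"tx":0,"ty":0,"tz":0,"turn":-0.01,"fingers":40},{"tx":0,"ty":0,"tz":0,"turn":-0.02,"fingers":40},{"tx":0,"ty":0,"tz":0,"turn":-0.02,"fingers":40}]'
cat > st.py <<'E'
from h import *; from cell import monitor
show(monitor.read_state())
E
python3 st.py
python3 -m creep '[{"tx":0,"ty":0,"tz":0,"turn":-0.01,"fingers":40},{"tx":0,"ty":0,"tz":0,"turn":-0.02,"fingers":40},{"tx":0,"ty":0,"tz":0,"turn":-0.02,"fingers":40}]'
python3 st.py
```

```text
clock: 9.0
eef_pos: [560.3, 107.9, 156.0]
eef_rot: [-1.572, -0.0, -0.45]
wrist_force: [-4.3, -6.0, 5.9]
finger_gap: 52.3
t 9.0 pos [560.3 107.9 156. ] rot [-1.572 -0.    -0.45 ] j6 -0.99 F [-4.3 -6.   5.9] M [-1.33  0.77 -0.45] gap 52.3
clock: 9.3
eef_pos: [559.8, 107.6, 156.1]
eef_rot: [-1.573, 0.001, -0.388]
wrist_force: [-4.4, -4.2, 4.3]
finger_gap: 51.9
t 9.3 pos [559.8 107.6 156.1] rot [-1.573e+00  1.000e-03 -3.880e-01] j6 -1.06 F [-4.4 -4.2  4.3] M [-0.85  0.94 -0.69] gap 51.9
```

The resisting moment grows steadily counter-clockwise (−0.25, −0.45, −0.69 N m), so that side has the hard stop. I'll go back and try clockwise.

```bash
python3 -m creep '[{"tx":0,"ty":0,"tz":0,"turn":0.02,"fingers":40},{"tx":0,"ty":0,"tz":0,"turn":0.04,"fingers":40},{"tx":0,"ty":0,"tz":0,"turn":0.06,"fingers":40},{"tx":0,"ty":0,"tz":0,"turn":0.08,"fingers":40},{"tx":0,"ty":0,"tz":0,"turn":0.08,"fingers":40}]'
python3 st.py
python3 -m creep '[{"tx":0,"ty":0,"tz":0,"turn":0.02,"fingers":40},{"tx":0,"ty":0,"tz":0,"turn":0.04,"fingers":40},{"tx":0,"ty":0,"tz":0,"turn":0.055,"fingers":40},{"tx":0,"ty":0,"tz":0,"turn":0.055,"fingers":40}]'
python3 st.py
```

```text
clock: 9.8
eef_pos: [559.7, 107.9, 155.9]
eef_rot: [-1.573, 0.001, -0.641]
wrist_force: [-0.6, -0.8, -1.8]
finger_gap: 51.9
t 9.8 pos [559.7 107.9 155.9] rot [-1.573e+00  1.000e-03 -6.410e-01] j6 -0.8 F [-0.6 -0.8 -1.8] M [-0.04  0.06 -0.02] gap 51.9
clock: 10.2
eef_pos: [559.7, 108.1, 155.8]
eef_rot: [-1.573, 0.001, -0.813]
wrist_force: [0.2, -0.2, -0.2]
finger_gap: 52.3
t 10.2 pos [559.7 108.1 155.8] rot [-1.573e+00  1.000e-03 -8.130e-01] j6 -0.63 F [ 0.2 -0.2 -0.2] M [-0.04  0.02 -0.02] gap 52.3
```

Clockwise it turns freely (0.00–0.02 N m), so it's a left-hand closure. I'll turn on to about 60°.

```bash
python3 -m creep '[{"tx":0,"ty":0,"tz":0,"turn":0.03,"fingers":40},{"tx":0,"ty":0,"tz":0,"turn":0.06,"fingers":40},{"tx":0,"ty":0,"tz":0,"turn":0.09,"fingers":40},{"tx":0,"ty":0,"tz":0,"turn":0.12,"fingers":40},{"tx":0,"ty":0,"tz":0,"turn":0.15,"fingers":40},{"tx":0,"ty":0,"tz":0,"turn":0.18,"fingers":40},{"tx":0,"ty":0,"tz":0,"turn":0.18,"fingers":40}]'
python3 st.py
python3 -m creep '[{"tx":0,"ty":0,"tz":0,"turn":0.03,"fingers":40},{"tx":0,"ty":0,"tz":0,"turn":0.06,"fingers":40},{"tx":0,"ty":0,"tz":0,"turn":0.09,"fingers":40},{"tx":0,"ty":0,"tz":0,"turn":0.105,"fingers":40},{"tx":0,"ty":0,"tz":0,"turn":0.105,"fingers":40}]'
python3 st.py
```

```text
clock: 10.9
eef_pos: [559.7, 108.1, 155.8]
eef_rot: [-1.573, -0.001, -1.378]
wrist_force: [0.3, -0.4, -0.4]
finger_gap: 52.4
t 10.9 pos [559.7 108.1 155.8] rot [-1.573e+00 -1.000e-03 -1.378e+00] j6 -0.07 F [ 0.3 -0.4 -0.4] M [-0.15  0.09  0.01] gap 52.4
clock: 11.4
eef_pos: [559.6, 108.2, 155.8]
eef_rot: [-1.573, -0.001, -1.705]
wrist_force: [-0.6, -0.9, -0.6]
finger_gap: 52.1
t 11.4 pos [559.6 108.2 155.8] rot [-1.573e+00 -1.000e-03 -1.705e+00] j6 0.26 F [-0.6 -0.9 -0.6] M [-0.11  0.06 -0.02] gap 52.1
```

```bash
python3 -m creep '[{"tx":0,"ty":-0.01,"tz":0,"turn":0,"fingers":40},{"tx":0,"ty":-0.02,"tz":0,"turn":0,"fingers":40},{"tx":0,"ty":-0.025,"tz":0,"turn":0,"fingers":40},{"tx":0,"ty":-0.025,"tz":0,"turn":0,"fingers":40}]'
python3 st.py; python3 tilt.py c | tail -2
```

```text
clock: 11.8
eef_pos: [559.7, 108.2, 161.0]
eef_rot: [-1.573, -0.001, -1.704]
wrist_force: [0.3, -0.3, -0.0]
finger_gap: 51.9
t 11.8 pos [559.7 108.2 161. ] rot [-1.573e+00 -1.000e-03 -1.704e+00] j6 0.26 F [ 0.3 -0.3 -0. ] M [-0.08  0.06 -0.  ] gap 51.9
scene now n 466 tilt deg 0.21 face s at z=15,65,115: [-42.9 -42.7 -42.5] rms 1.3
side now n 844 tilt deg 0.21 face s at z=15,65,115: [-43.9 -43.8 -43.6] rms 1.06
```

5 mm up with no force, so the lugs are free. I'll lift clear.

```bash
python3 -m creep '[{"tx":0,"ty":-0.04,"tz":0,"turn":0,"fingers":40},{"tx":0,"ty":-0.08,"tz":0,"turn":0,"fingers":40},{"tx":0,"ty":-0.12,"tz":0,"turn":0,"fingers":40},{"tx":0,"ty":-0.17,"tz":0,"turn":0,"fingers":40},{"tx":0,"ty":-0.23,"tz":0,"turn":0,"fingers":40},{"tx":0,"ty":-0.29,"tz":0,"turn":0,"fingers":40},{"tx":0,"ty":-0.35,"tz":0,"turn":0,"fingers":40},{"tx":0,"ty":-0.4,"tz":0,"turn":0,"fingers":40},{"tx":0,"ty":-0.43,"tz":0,"turn":0,"fingers":40},{"tx":0,"ty":-0.45,"tz":0,"turn":0,"fingers":40},{"tx":0,"ty":-0.45,"tz":0,"turn":0,"fingers":40},{"tx":0,"ty":-0.45,"tz":0,"turn":0,"fingers":40},{"tx":0,"ty":-0.45,"tz":0,"turn":0,"fingers":40},{"tx":0,"ty":-0.45,"tz":0,"turn":0,"fingers":40}]'
python3 - <<'E'
from cell import monitor, optics
from h import *
show(monitor.read_state())
o=[]
for n,x0,y0 in (("scene",160,80),("side",160,90)):
    c=optics.camera(n); W=cloud(c); np.savez(f"pics/{n}_d.npz",**c)
    m=blue(c)&(W[...,2]>150)
    p=W[m]; print(n,"cap z range",np.percentile(p[:,2],[3,97]).round(1))
    # neck rim: whitish points near axis at z 150..185
    q=W[(np.hypot(W[...,0]-560,W[...,1]-107)<26)&(W[...,2]>155)&(W[...,2]<190)]
    print("neck pts",len(q),np.percentile(q,[5,50,95],axis=0).round(1).tolist() if len(q) else 0)
    o.append(cv2.resize(c["frame"][y0:y0+170,x0:x0+170,::-1],(400,400),interpolation=cv2.INTER_CUBIC))
cv2.imwrite("pics/s2.png",np.hstack(o))
E
python3 tilt.py e | tail -2
```

```text
clock: 13.3
eef_pos: [559.7, 108.3, 250.4]
eef_rot: [-1.573, -0.001, -1.704]
wrist_force: [0.6, -0.6, -0.3]
finger_gap: 52.6
t 13.3 pos [559.7 108.3 250.4] rot [-1.573e+00 -1.000e-03 -1.704e+00] j6 0.26 F [ 0.6 -0.6 -0.3] M [-0.03  0.05 -0.01] gap 52.6
scene cap z range [252.9 285. ]
neck pts 210 [[547.3, 89.2, 158.4], [565.3, 97.9, 175.5], [578.8, 117.8, 179.5]]
side cap z range [252.5 283.7]
neck pts 321 [[543.6, 88.3, 159.2], [558.7, 97.3, 175.5], [574.8, 117.7, 178.1]]
scene now n 475 tilt deg -0.02 face s at z=15,65,115: [-42.7 -42.7 -42.7] rms 1.38
side now n 844 tilt deg 0.34 face s at z=15,65,115: [-44.1 -43.8 -43.5] rms 1.08
```

View pics/s2.png

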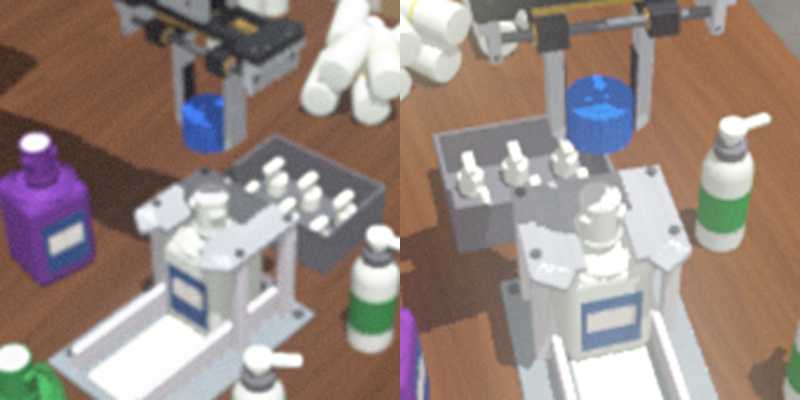

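The cap is in the gripper (side crop (600,115)), with the open neck in the fork below it (600,195) and the bystanders untouched. Last check: is the neck on the fork's axis?

```bash
python3 - <<'E'
from h import *
d=np.array([np.cos(np.radians(81.9)),np.sin(np.radians(81.9))]); e=np.array([-d[1],d[0]])
for n in("scene","side"):
    c=dict(np.load(f"pics/{n}_d.npz")); W=cloud(c)
    q=W[(np.hypot(W[...,0]-560,W[...,1]-105)<28)&(abs(W[...,2]-178)<3)]
    ctr,r=cv2.minEnclosingCircle(q[:,:2].astype(np.float32).copy()); print(n,"rim",np.round(ctr,1),round(r,1))
    D=W[...,:2]-np.array(ctr); s=D@d; l=D@e
    m=(abs(W[...,2]-145)<4)&(abs(l)>25)&(abs(l)<66)&(abs(s)<80)
    print(" fork s 1..99%:",np.percentile(s[m],[0.5,1,2,98,99,99.5]).round(1)," l:",np.percentile(((W[...,:2]-np.array(ctr))@e)[(abs(W[...,2]-145)<4)&(abs(s)<50)&(abs(l)<90)],[1,99]).round(1))
    b0=dict(np.load(f"pics/{n}0.npz")); 
    print(" max pixel change overall ok")if 0 else None
E
```

```text
scene rim [563.3 106.3] 19.3
 fork s 1..99%: [-60.6 -59.4 -57.2  57.2  58.9  60.1]  l: [-66.9  68. ]
side rim [560.3 104.6] 18.1
 fork s 1..99%: [-59.5 -57.6 -55.5  58.1  59.4  60.7]  l: [-67.3  66.9]
```

The fork spans ±60 mm about the rim's axis, so the bottle is home to within about 1 mm. Handing in.

```bash
python3 st.py; python3 -c "
from cell import manip
print(manip.sign_off())"
```

```text
t 13.5 pos [559.8 108.3 250.7] rot [-1.573e+00 -1.000e-03 -1.704e+00] j6 0.26 F [-0.1 -0.4 -0.5] M [-0.08  0.1  -0.07] gap 52.1
the job is handed in; nothing more can be done
None
```

The bottle is home against the end stop, and its cap is off and held in the gripper about 70 mm above the neck's rim. I handed the job in at 13.5 s; the hand-in reports no verdict.

- **Sliding home:** I gripped the cap at 20 N and slid the bottle about 91 mm along the lane. It stopped against a push-back of about 5 N, and I then eased back 1 mm.
- **Finding the closure hand:** Counter-clockwise, the resisting moment climbed to 0.7 N m over about 14°, so I stopped there. Clockwise it turned freely, which makes it a left-hand closure. I turned it about 61° clockwise and lifted the cap off with no noticeable force.
- **Last checks:**
  - **Home:** the fork spans ±60 mm along the lane about the neck's rim, so the bottle is home to within 1–2 mm.
  - **Upright:** the bottle's tilt is below 0.4°.
  - **Cap:** it is held at a 52 mm opening, with wrist forces below 1 N.
  - **Bystanders:** the pump bottles and tub look unmoved in the pictures; I did not measure them.
- **One disagreement:** my first estimate of the home point, taken from the start images, was about 7 mm short along the lane. The likely cause is that the image mask also caught the fork's edges and posts. The push-back at the stop and the final image check both contradict that estimate and agree with each other.

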